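# Draw the height shim out from under the label rolls

## Task

The next bottles carry their labels lower: pull the orange shim, by its black handle, straight out between the two stop posts from under the stack of two label rolls, so that the rolls come down onto the desk where they stand, still upright one on the other. Do not touch the rolls with the robot, and leave the shim lying flat on the desk clear in front of the posts. The grey spare shim stays where it is.

Things in the scene. Friction and masses are not known exactly. Their poses are not given: they have to be found in the camera images.
- shim: Orange loose plate 160 x 40 x 5 mm (own x, y, z), 150 g, under the rolls. Origin: centre of its underside; x along its length. Black upright handle block, 32 mm long (x), 14 mm thick (y), from 5 to 41 mm above the underside, centred 65 mm from the origin toward -x. At the start parallel to the stop, origin at x = -45 mm, y = 0 in the stop's frame; its +x end just passes the rolls' far side.
- roll_low: The lower label roll, 67 mm across and 45 mm high, about 140 g, standing upright on the shim. Origin at the centre of its underside.
- roll_high: The upper label roll, the same size, standing loose and centred on the lower one (top of the stack about 95 mm over the desk). Origin at the centre of its underside.
- stop: Two fixed posts with smooth white sleeves, 12 mm thick, 40 mm high, with foot plates 26 x 30 x 4 mm on their outer sides. Origin on the desk under the middle of the roll stack; x along the shim, -x is the way to pull. Posts at x = -25 mm, y = +34 and -34 mm: the rolls come forward about 5 mm, then the posts hold the lower one back while the shim slides out through the 56 mm gap between them.
- spare_shim: A grey shim of the same shape, size, origin and axes, lying with nothing on it at the front left of the desk; not to be used. Beside it the filler's fixed stand overhangs the desk: bare rods 270 to 380 mm up, from about x = 0.31 to 0.50 m at y = 0.20 m and slanting from there to their end at x = 0.40 m, y = 0.01 m; go over or behind them.
Mind the look-alikes: they are no part of the job. Leave any green or purple look-alike of the stop alone.

How it is judged:
By the outcome, as a careful person would: the job done as asked, in the order asked, and still so for the second after the job is handed in, with the robot touching nothing.
It also fails if it takes over 40 s, if anything falls off the work surface, if the arm or the gripper's body presses on something with over 40 N, if the wrist force passes 120 N, or if a joint passes its speed limit or range.

## Robot

A 6-joint arm with a two-finger parallel gripper is mounted at the origin on a cart in front of the work surface, level with it; the furniture and walls round the work are solid. World frame = base frame: x ahead of the robot, y to its left, z up, the work surface at z = 0. Lengths are in m, angles in rad, forces in N, time in s.
With the tool pointing down it reaches from about 0.275 to 1 m from the base axis. Payload 8.4 kg.
Tool frame: the origin (TCP) lies on the centre line of the jaws, within the pads' length; the fingertips stand 17 mm ahead of it and the grasp point (between the pads) lies 2 mm behind it (bot.tcp_to_tips is the y of the fingertips in the tool frame, in m); y points along the fingers, z is the direction in which the jaws open and shut, and the axes are right-handed (so a half turn about y gives the same grasp; the last joint's range is limited). The gripper opens to 85 mm and grips with 20 to 120 N. Pads are 22 mm wide; open, the fingers measure 114 mm over their backs; the gripper's body (76 mm by 85 mm) begins 54 mm behind the grasp point. The pads swing forward as they close: fully open they stand 13 mm farther back than shut.
Start: joints at [-1.275, 0.353, 1.633, -0, 1.155, -0.002], TCP at [0.183, -0.597, 0.248] pointing down, gripper open.
Joint ranges: [-2.63, 2.63], [-0.92, 2.1], [0.06, 2.66], [-1.3, 4.44], [0, 2.69], [-3.02, 3.02]. Speed limits (rad/s): [2.22, 2.22, 2.79, 3.14, 3.14, 3.14].

## Interface

Orientations are given as a unit quaternion [x, y, z, w].
In Python, from workcell import bot, hand, kinematics, get_obs, vision, hand_in gives the robot as it stands. The module is installed in compiled form; this text tells all that it offers. Calls block until the motion is done:
- bot.reach(position, orientation): joint-space move of the TCP to a pose.
- bot.servo_line(position, ori=None, velocity=0.15): straight line of the TCP; ori=None keeps the orientation; velocity is the mean speed in m/s.
- bot.goto_joints(angles): joint-space move.
- hand.move_gripper(opening, strength=None): finger opening in m; strength is the grip in N (None keeps the last); returns when the fingers have stopped.
- bot.dwell(seconds).
- kinematics.solve_ik(position, orientation): joint angles nearest the present ones, or None.
- get_obs(): the state.
- vision.read_camera(name): name is "scene" or "top"; returns a dict with "frame" (480x640x3 uint8, red, green, blue), "intrinsics" (3x3 intrinsics, pixels), "view" (4x4, takes a point from world to camera coordinates). Camera axes: x right, y down, z forward; pixel columns grow to the right and rows downward; lengths in m; the calibration is good to about 2 mm. A picture is of the moment at which its call begins. There is no depth.
A pose or a line that the arm cannot do raises bot.IKError and nothing moves.
- hand_in(): hands the job in, once; it reports no verdict.
The state is a dict: "time_s": time; "joint_pos": joint angles; "joint_vel": joint speeds; "joint_efforts": joint torques, N m; "position": TCP position; "orientation": TCP orientation; "wrist_force": force on the tool from outside, world axes, zero at the start; "ft_torque": the same for the moment, N m; "gripper_width": finger opening in m.
Only numpy, scipy, OpenCV 4.12 (cv2) and the standard library are available. Lean on these libraries where they do the work, as an engineer would, in place of code of your own. Each camera call takes 0.05 s, during which the arm holds its last target.

## Working session

There is one attempt and no reset: what is moved stays moved. The work goes in short steps, each a Python script; the robot and the scene stay as the last script left them, time stands still between calls to the robot, and variables do not carry over. Pictures are saved under pics/ and viewed, and the job is handed in when it is done.

```bash
mkdir -p pics
python3 - <<'E'
from workcell import bot, hand, kinematics, get_obs, vision
import cv2
for n in ("scene","top"):
    r=vision.read_camera(n); cv2.imwrite(f"pics/{n}0.png",r["frame"][:,:,::-1]); print(r["intrinsics"],r["view"])
o=get_obs(); print(o["time_s"],o["orientation"],o["position"],bot.tcp_to_tips,o["gripper_width"])
E
```

```text
[[552.76801315   0.         325.74637089]
 [  0.         552.76801315 238.21785398]
 [  0.           0.           1.        ]] [[ 0.91254216 -0.40849749  0.01991514 -0.47301717]
 [-0.17178744 -0.42703635 -0.88776631  0.18052716]
 [ 0.3711548   0.80670301 -0.45986341  1.00381249]
 [ 0.          0.          0.          1.        ]]
[[447.91668501   0.         319.65001855]
 [  0.         447.91668501 244.1543547 ]
 [  0.           0.           1.        ]] [[-0.13126263 -0.99133187 -0.00559001  0.10944554]
 [-0.97084636  0.12968688 -0.20159032  0.54673641]
 [ 0.20056786 -0.02103423 -0.97945398  0.98057387]
 [ 0.          0.          0.          1.        ]]
0.1 [-0.1049768   0.699716   -0.69884683  0.10483557] [ 0.18327245 -0.59711011  0.24762796] 0.017 0.08528045675408481
```

View pics/scene0.png

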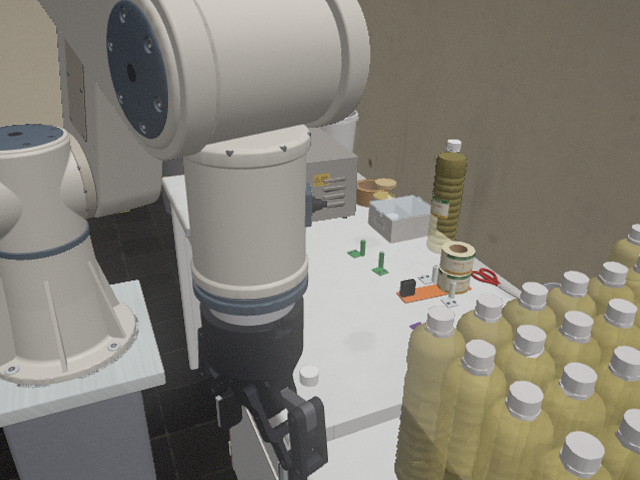

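View pics/top0.png

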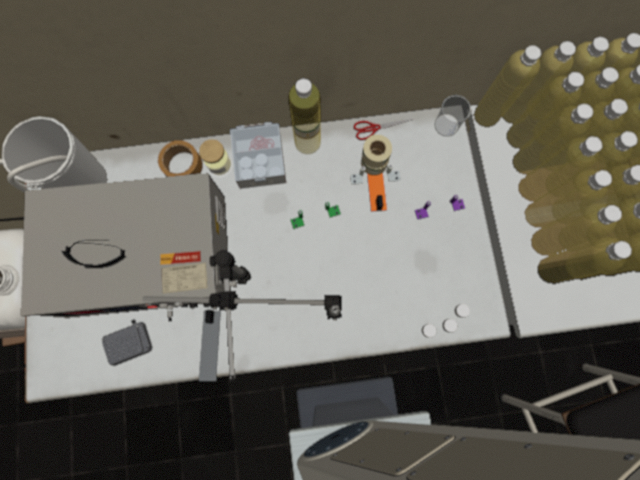

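The top view shows the orange shim at about (377,192), its handle at (380,202), the rolls at (377,150), and the white posts at about (362,175) and (392,175). The spare is at (210,345) and the stand's rods run from there to (334,305). Next I'll measure these.

```bash
cat > h.py <<'E'
import numpy as np, cv2
from workcell import bot, hand, kinematics, get_obs, vision
def ray(r,u,v):
    K,V=r["intrinsics"],r["view"]; R,t=V[:3,:3],V[:3,3]
    d=R.T@np.linalg.solve(K,[u,v,1.]); return -R.T@t,d
def onz(r,u,v,z):
    c,d=ray(r,u,v); return c+d*(z-c[2])/d[2]
def px(r,p):
    q=r["intrinsics"]@(r["view"][:3,:3]@np.array(p)+r["view"][:3,3]); return q[:2]/q[2]
def tri(a,b):
    A=np.zeros((3,3));B=np.zeros(3)
    for c,d in (a,b):
        d=d/np.linalg.norm(d);P=np.eye(3)-np.outer(d,d);A+=P;B+=P@c
    return np.linalg.solve(A,B)
def orange(r):
    h=cv2.cvtColor(r["frame"],cv2.COLOR_RGB2HSV)
    m=cv2.inRange(h,(3,180,120),(16,255,255)); 
    n,l,s,c=cv2.connectedComponentsWithStats(m); i=1+np.argmax(s[1:,4]); return (l==i).astype(np.uint8),s[i],c[i]
E
python3 - <<'E'
from h import *
np.set_printoptions(precision=4,suppress=True)
for n,box in (("top",(340,120,420,220)),("scene",(385,225,485,315))):
    r=vision.read_camera(n); m,s,c=orange(r); print(n,s,c)
    x0,y0,x1,y1=box
    cv2.imwrite(f"pics/{n}1.png",cv2.resize(r["frame"][y0:y1,x0:x1,::-1],None,fx=6,fy=6,interpolation=cv2.INTER_CUBIC))
    ct=max(cv2.findContours(m,0,2)[0],key=cv2.contourArea)
    P=np.array([onz(r,*p,0.005)[:2] for p in ct[:,0,:]])
    print("rect",cv2.minAreaRect(P.astype(np.float32)*1000)); print(cv2.boxPoints(cv2.minAreaRect(P.astype(np.float32)*1000)))
E
```

```text
top [369 174  17  36 381] [375.9659 189.4094]
rect ((681.9592895507812, -122.63363647460938), (33.21342086791992, 92.13192749023438), 87.23299407958984)
[[ 635.1453 -136.9972]
 [ 727.1699 -141.4448]
 [ 728.7733 -108.2701]
 [ 636.7487 -103.8225]]Traceback (most recent call last):
  File "<stdin>", line 4, in <module>
  File "h.py", line 18, in orange
    n,l,s,c=cv2.connectedComponentsWithStats(m); i=1+np.argmax(s[1:,4]); return (l==i).astype(np.uint8),s[i],c[i]
                                                     ~~~~~~~~~^^^^^^^^^
    return _wrapfunc(a, 'argmax', axis=axis, out=out, **kwds)
    return bound(*args, **kwds)
ValueError: attempt to get argmax of an empty sequence
```

View pics/top1.png

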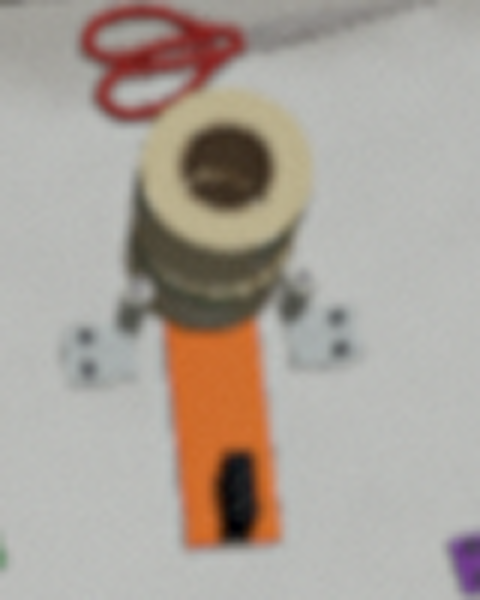

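The crop shows the shim's visible corners at about (165,325), (258,325), (187,547) and (280,545), with the handle centred at (238,492). Next: sub-pixel values and the scene camera.

```bash
python3 - <<'E'
import re
s=open('h.py').read().replace("(3,180,120),(16,255,255)","(2,140,100),(18,255,255)"); open('h.py','w').write(s)
E
python3 - <<'E'
from h import *
np.set_printoptions(precision=4,suppress=True)
S=6
for n,box in (("top",(340,120,420,220)),("scene",(385,225,485,315))):
    r=vision.read_camera(n); x0,y0,x1,y1=box
    big=cv2.resize(r["frame"][y0:y1,x0:x1],None,fx=S,fy=S,interpolation=cv2.INTER_CUBIC)
    cv2.imwrite(f"pics/{n}2.png",big[:,:,::-1])
    sat=big[:,:,0].astype(int)-big[:,:,2].astype(int)
    m=((sat>75)).astype(np.uint8)
    nn,l,st,c=cv2.connectedComponentsWithStats(m); i=1+np.argmax(st[1:,4]); m=(l==i).astype(np.uint8); print(st[i])
    f=lambda u,v:((u+.5)/S-.5+x0,(v+.5)/S-.5+y0)
    ct=max(cv2.findContours(m,0,2)[0],key=cv2.contourArea)
    P=np.array([onz(r,*f(*p),0.005)[:2] for p in ct[:,0,:]])*1000
    R=cv2.minAreaRect(P.astype(np.float32));print(R);print(cv2.boxPoints(R))
    if n=="top":
        for side in (-1,1):
            E=[]
            for v in range(340,530,2):
                u=np.flatnonzero(m[v]); E.append(onz(r,*f(u.min()-.5 if side<0 else u.max()+.5,v),.005)[:2]*1000)
            E=np.array(E); k=np.polyfit(E[:,0],E[:,1],1); print("edge",side,k,np.polyval(k,640),np.degrees(np.arctan(k[0])))
E
```

```text
[  166   319   114   228 17211]
((680.8460083007812, -122.77764892578125), (38.879573822021484, 97.63252258300781), 86.92465209960938)
[[ 631.0571 -139.5705]
 [ 728.5491 -144.8084]
 [ 730.6349 -105.9848]
 [ 633.1429 -100.7469]]
edge -1 [ -0.0522 -67.8924] -101.31133887029456 -2.9891032270001907
edge 1 [  -0.052  -106.6336] -139.90364341871464 -2.9758112137584587
[   99   356   278   111 13951]
((681.0215454101562, -127.10592651367188), (41.71833038330078, 101.48764038085938), 86.73505401611328)
[[ 629.1721 -145.0412]
 [ 730.495  -150.8213]
 [ 732.871  -109.1706]
 [ 631.5481 -103.3906]]
```

```bash
sleep 1
```

```text
(no output)
```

View pics/scene2.png

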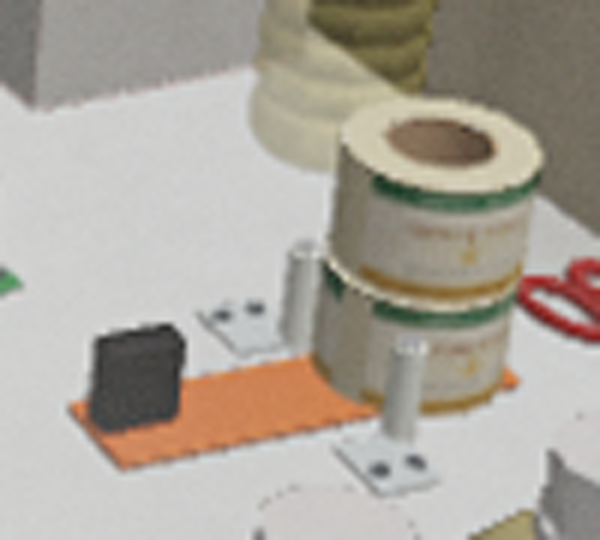

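The scene crop confirms the layout: handle upright at (137,378), posts at (300,295) and (405,390), stack upright. Both views agree on a yaw of about -3° and a near end at x ≈ 0.631, with y about 3 mm apart. I'll settle y by comparing the handle's blobs with the expected box, and fit the arm's link geometry to judge clearance to the rods.

```bash
cat > m.py <<'E'
from h import *
np.set_printoptions(precision=4,suppress=True)
S=6
R={n:vision.read_camera(n) for n in("top","scene")}
bl={}
for n,box in (("top",(370,185,390,215)),("scene",(392,272,420,302))):
    r=R[n];x0,y0,x1,y1=box
    big=cv2.resize(r["frame"][y0:y1,x0:x1],None,fx=S,fy=S,interpolation=cv2.INTER_CUBIC)
    m=(big.max(2)<105).astype(np.uint8)
    nn,l,st,c=cv2.connectedComponentsWithStats(m);i=1+np.argmax(st[1:,4])
    b=st[i]; e=[(b[0])/S-.5+x0,(b[1])/S-.5+y0,(b[0]+b[2])/S-.5+x0,(b[1]+b[3])/S-.5+y0]
    cen=[(c[i][0]+.5)/S-.5+x0,(c[i][1]+.5)/S-.5+y0]; print(n,"blob",np.array(e),"cen",np.array(cen)); bl[n]=cen
yaw=-np.radians(2.98);X=np.array([np.cos(yaw),np.sin(yaw)]);Y=np.array([-X[1],X[0]])
for cx,cy in((.6465,-.121),(.6465,-.123)):
  for n in R:
    q=np.array([px(R[n],[*(np.array([cx,cy])+a*X+b*Y),z]) for a in(-.016,.016) for b in(-.007,.007) for z in(.005,.041)])
    hull=cv2.convexHull(q.astype(np.float32)); M=cv2.moments(hull)
    print(n,cx,cy,q.min(0),q.max(0),M['m10']/M['m00'],M['m01']/M['m00'])
print("tri",tri(ray(R["top"],*bl["top"]),ray(R["scene"],*bl["scene"])))
E
python3 m.py
python3 - <<'E'
from h import *
np.set_printoptions(precision=4,suppress=True)
r=vision.read_camera("top")
h=cv2.cvtColor(r["frame"],cv2.COLOR_RGB2HSV)
for nm,lo,hi in(("green",(50,80,40),(80,255,255)),("purple",(130,60,40),(160,255,255))):
    n,l,s,c=cv2.connectedComponentsWithStats(cv2.inRange(h,lo,hi))
    for i in range(1,n):
        if s[i,4]>25: print(nm,s[i],onz(r,*c[i],.01))
for p in((545,270),(533,230),(515,160),(430,330),(462,310)): print(p,onz(r,*p,0.))
print("cap hi (.25)",onz(r,620,250,.25),"cam",ray(r,0,0)[0])
from scipy.optimize import least_squares
q0=np.array(get_obs()["joint_pos"]);D=[]
from scipy.spatial.transform import Rotation as Ro
def down(psi,t=0): # tool y down, z horiz
    z=np.array([np.cos(psi),np.sin(psi),0]);y=np.array([0,0,-1.]);x=np.cross(y,z);return Ro.from_matrix(np.c_[x,y,z]).as_quat()
for rr in(.4,.5,.6,.7,.8):
  for z in(.05,.2,.35):
    q=kinematics.solve_ik([rr*np.cos(-.19),rr*np.sin(-.19),z],down(-.19+np.pi/2))
    if q is not None:D.append((rr,z,*q))
D=np.array(D)
f=lambda p:np.r_[p[0]+p[1]*np.sin(D[:,3])+p[2]*np.sin(D[:,3]+D[:,4]+p[4])-D[:,0],p[3]+p[1]*np.cos(D[:,3])+p[2]*np.cos(D[:,3]+D[:,4]+p[4])-D[:,1]]
s=least_squares(f,[0,.45,.45,0,0]);print(s.x,s.cost,D[0],len(D))
E
```

```text
top blob [375.5    195.     382.3333 210.1667] cen [378.9956 202.5675]
scene blob [399.5    278.6667 415.3333 296.5   ] cen [407.3231 287.5329]
top 0.6465 -0.121 [374.5823 193.7616] [383.5434 211.1292] 379.0359103519216 202.45006355215756
scene 0.6465 -0.121 [397.7303 276.7265] [416.3207 297.8153] 406.9561136261899 287.20852120319125
top 0.6465 -0.123 [375.3795 193.6555] [384.3712 211.0253] 379.8484988530245 202.34532882714242
scene 0.6465 -0.123 [398.2271 277.1965] [416.852  298.3176] 407.46994398164287 287.69452115268723
tri [ 0.647  -0.1213  0.0223]
green [326 206  14  11 100] [ 0.6453 -0.0076  0.01  ]
green [291 214  13  14 102] [0.6287 0.0821 0.01  ]
purple [451 197  14  14 123] [ 0.6217 -0.3135  0.01  ]
purple [415 204  14  15 115] [ 0.6118 -0.2232  0.01  ]
(545, 270) [ 0.4331 -0.494   0.    ]
(533, 230) [ 0.5337 -0.4878  0.    ]
(515, 160) [ 0.7181 -0.4839  0.    ]
(430, 330) [ 0.3297 -0.1944  0.    ]
(462, 310) [ 0.3656 -0.2777  0.    ]
cap hi (.25) [ 0.4317 -0.5117  0.25  ] cam [0.3485 0.0582 1.0713]
[ 0.      0.5681  0.4977 -0.0317  0.1178] 3.3412586682992144e-13 [ 0.4     0.05   -0.1938  0.3465  2.2482 -0.      0.5468 -1.5745] 15
```

Handle triangulates to (0.647, -0.121, 0.022), and the expected handle centre height is 0.023. That puts y at -0.121. The nearest bottle, at about (0.43,-0.50), must be skirted, so I'll retract, swing, and then hover over the handle.

```bash
cat >> h.py <<'E'
from scipy.spatial.transform import Rotation as Ro
def down(psi):
    z=np.array([np.cos(psi),np.sin(psi),0]);y=np.array([0,0,-1.]);return Ro.from_matrix(np.c_[np.cross(y,z),y,z]).as_quat()
YAW=-np.radians(2.98); Q=down(YAW+np.pi/2); U=np.array([np.cos(YAW),np.sin(YAW),0]); H=np.array([.647,-.1213,0])
E
python3 - <<'E'
from h import *
np.set_printoptions(precision=3,suppress=True)
o=get_obs()
bot.reach([.14,-.43,.30],o["orientation"])
bot.reach([.36,-.27,.30],Q)
hand.move_gripper(.055,40)
bot.reach([H[0],H[1],.14],Q)
o=get_obs();print(o["time_s"],o["position"],o["orientation"],Q,o["joint_pos"],o["wrist_force"])
for n in("top","scene"):
    r=vision.read_camera(n);cv2.imwrite(f"pics/{n}3.png",r["frame"][:,:,::-1])
E
```

```text
4.8417 [ 0.647 -0.122  0.141] [ 0.707 -0.018  0.019 -0.707] [ 0.707 -0.018  0.018 -0.707] [-0.189  0.513  1.645 -0.     0.983 -1.707] [0.461 1.146 1.801]
```

View pics/scene3.png

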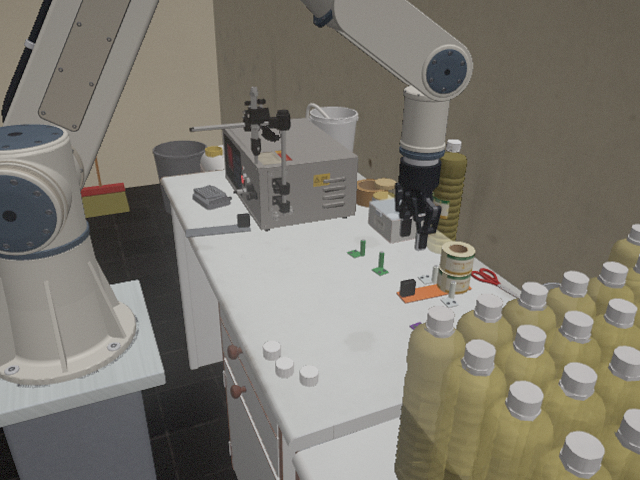

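View pics/top3.png

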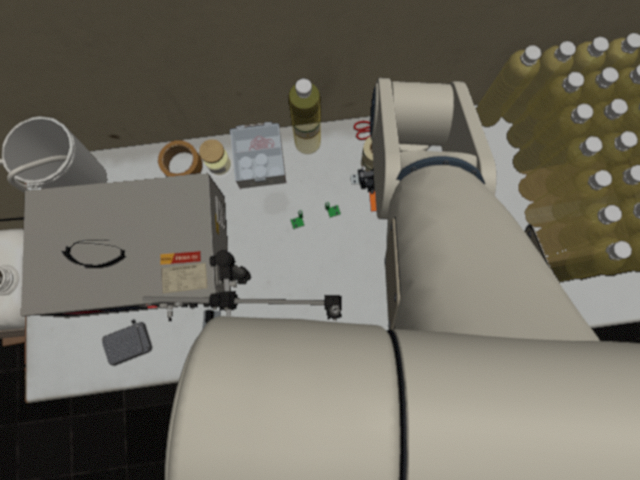

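The scene view shows the gripper hovering above and behind the handle, with tips at about (421,247) and (432,235), and the arm well above the rods. The top view is occluded by the arm. I'll check the tips against their projection.

Run:
```python
from h import *
r=vision.read_camera("scene");p=np.array(get_obs()["position"])
Yv=np.array([-U[1],U[0],0])
for s in(-1,0,1): print(s,px(r,p+[0,0,-.012]+s*.0275*Yv))
cv2.imwrite("pics/s4.png",cv2.resize(r["frame"][150:310,370:490,::-1],None,fx=4.5,fy=3.7,interpolation=2))
```

```text
-1 [419.21514437 248.07533542]
0 [412.21476869 241.7734669 ]
1 [405.50093822 235.72955171]
```

View pics/s4.png

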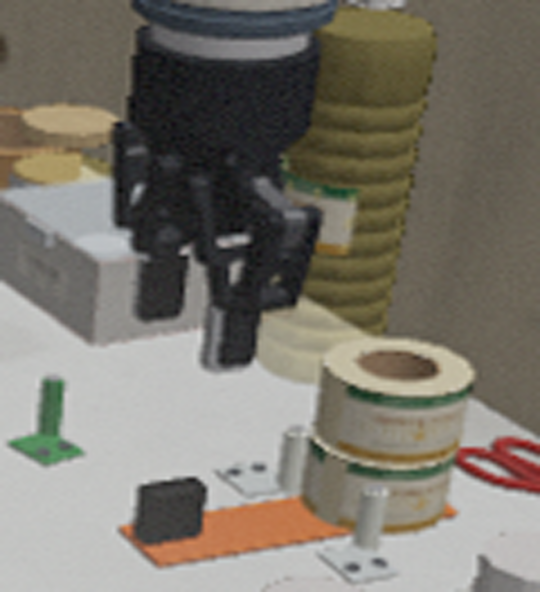

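The fingertips, at about (405,236) and (421,248), match the projected ones within 1–2 px and straddle the handle. Descending and gripping.

Run:
```python
from h import *
np.set_printoptions(precision=4,suppress=True)
bot.servo_line([H[0],H[1],.06],Q,.1)
bot.servo_line([H[0],H[1],.028],Q,.05)
o=get_obs();print(o["time_s"],o["position"],o["wrist_force"])
r=vision.read_camera("scene");cv2.imwrite("pics/s5.png",cv2.resize(r["frame"][150:310,370:490,::-1],None,fx=4.5,fy=3.7,interpolation=2))
hand.move_gripper(0.0,40)
o=get_obs();print(o["time_s"],o["position"],o["wrist_force"],o["gripper_width"])
r=vision.read_camera("scene");cv2.imwrite("pics/s6.png",cv2.resize(r["frame"][150:310,370:490,::-1],None,fx=4.5,fy=3.7,interpolation=2))
```

```text
6.7333 [ 0.6471 -0.1213  0.028 ] [ 0.7722 -0.2633  0.1673]
7.2333 [ 0.6473 -0.1214  0.0284] [-0.1336 -0.9808  3.1662] 0.01342140976994143
```

View pics/s6.png

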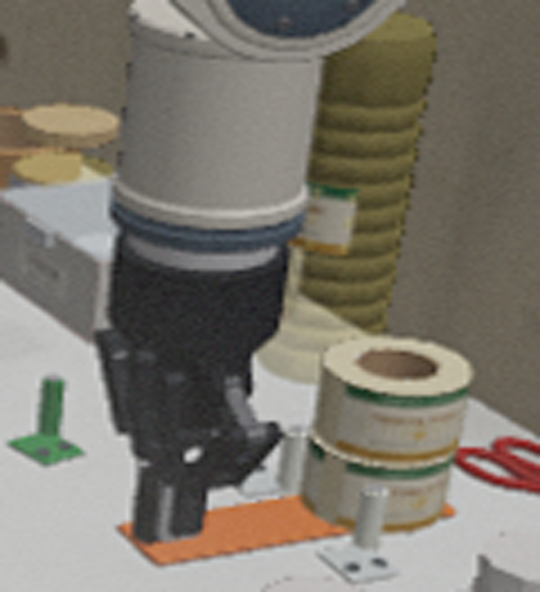

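Gripped, with width 13.4 mm for the 14 mm handle and the stack unmoved. I'll pull slowly, looking along the way.

Run:
```python
from h import *
np.set_printoptions(precision=3,suppress=True)
ims=[]
p0=H+[0,0,.028]
for d in(.012,.04):
    bot.servo_line(p0-d*U,Q,.025)
    o=get_obs();print(d,o["time_s"],o["position"],o["wrist_force"],o["gripper_width"])
    ims.append(vision.read_camera("scene")["frame"][200:320,370:490,::-1])
cv2.imwrite("pics/s7.png",cv2.resize(np.hstack(ims),None,fx=3.3,fy=3.3,interpolation=2))
```

```text
0.012 7.9167 [ 0.635 -0.121  0.028] [2.567 0.841 6.76 ] 0.013497088987589478
0.04 9.2333 [ 0.608 -0.119  0.028] [ 5.632 -0.689  4.342] 0.013398231850475938
```

View pics/s7.png

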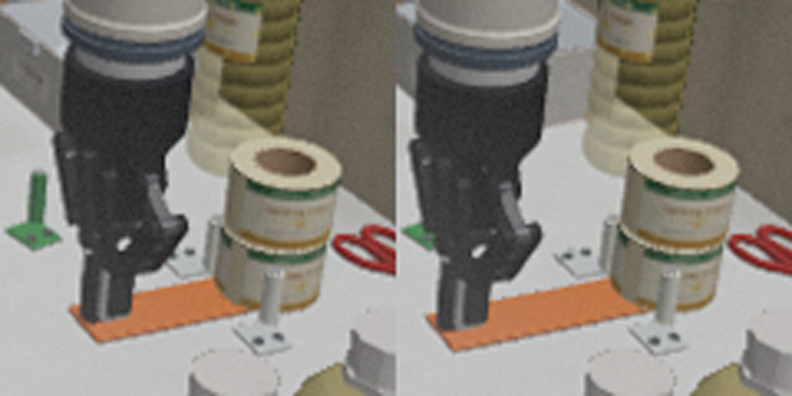

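The rolls rest against the posts (lower roll at about (270,270) left, (665,270) right), still upright, and the shim is sliding out. Continuing.

Run:
```python
from h import *
np.set_printoptions(precision=3,suppress=True)
ims=[]
p0=H+[0,0,.028]
for d in(.058,.074,.125):
    bot.servo_line(p0-d*U,Q,.022)
    o=get_obs();print(d,o["time_s"],o["position"],o["wrist_force"],o["gripper_width"])
    if d!=.058: ims.append(vision.read_camera("scene")["frame"][200:320,370:490,::-1])
cv2.imwrite("pics/s8.png",cv2.resize(np.hstack(ims),None,fx=3.3,fy=3.3,interpolation=2))
```

```text
0.058 10.25 [ 0.589 -0.118  0.028] [2.798 0.27  6.882] 0.01329588918361006
0.074 11.125 [ 0.573 -0.117  0.028] [ 1.446 -0.349  8.027] 0.013181178893550678
0.125 13.6417 [ 0.522 -0.115  0.028] [3.536 0.049 6.582] 0.013390416600241395
```

View pics/s8.png

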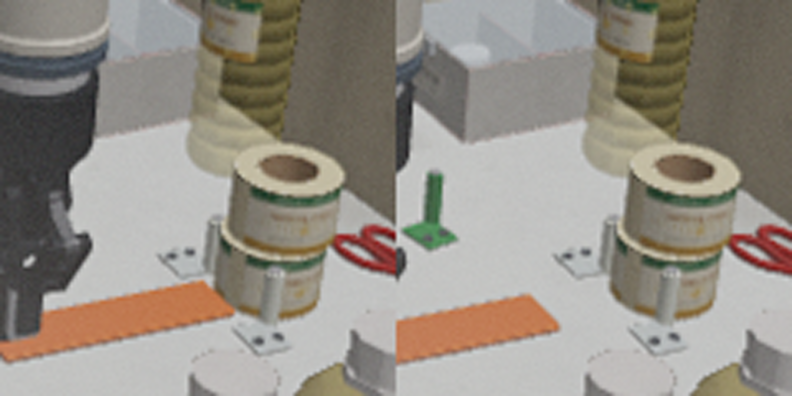

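The shim is fully out. The rolls stand on the desk upright behind the posts, with the upper one a few pixels off but well seated. Releasing and retreating.

Run:
```python
from h import *
np.set_printoptions(precision=3,suppress=True)
p=H+[0,0,.028]-.125*U
hand.move_gripper(.05)
o=get_obs();print(o["wrist_force"],o["gripper_width"])
bot.servo_line([p[0],p[1],.07],Q,.05)
bot.servo_line([p[0],p[1],.16],Q,.15)
bot.reach([.36,-.30,.30],Q)
bot.reach([.14,-.43,.30],down(0))
o=get_obs();print(o["time_s"],o["position"],o["wrist_force"])
a=vision.read_camera("scene");b=vision.read_camera("top")
cv2.imwrite("pics/e.png",a["frame"][:,:,::-1]); cv2.imwrite("pics/f.png",cv2.resize(b["frame"][100:260,270:470,::-1],None,fx=3.7,fy=3.7,interpolation=2))
cv2.imwrite("pics/g.png",cv2.resize(a["frame"][200:320,340:490,::-1],None,fx=5,fy=5,interpolation=2))
print(b["frame"].shape)
m,s,c=orange(b);ct=max(cv2.findContours(m,0,2)[0],key=cv2.contourArea)
print(cv2.minAreaRect(np.array([onz(b,*q,.005)[:2]*1000 for q in ct[:,0]],np.float32)))
```

```text
[ 0.169  0.302 -0.445] 0.049830184289237536
17.9667 [ 0.141 -0.43   0.3  ] [ 0.998 -0.151  0.864]
(480, 640, 3)
((586.57763671875, -116.25497436523438), (36.372840881347656, 155.7251434326172), 86.88521575927734)
```

View pics/e.png

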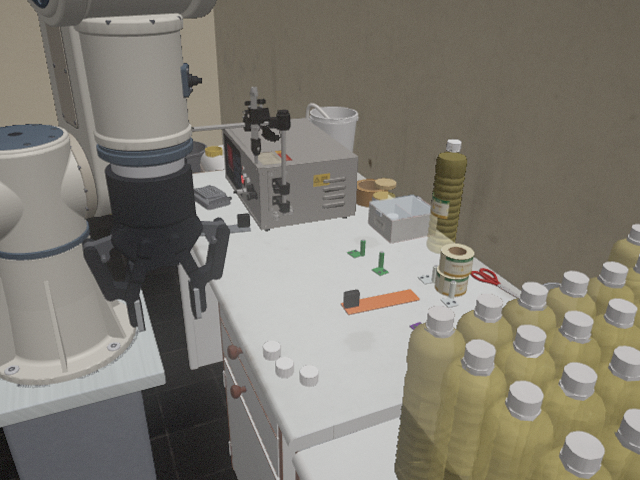

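View pics/f.png

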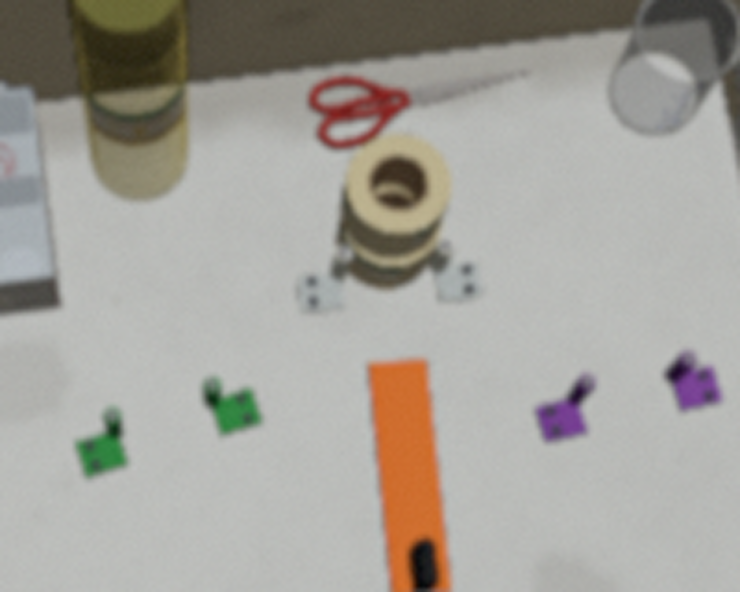

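View pics/g.png

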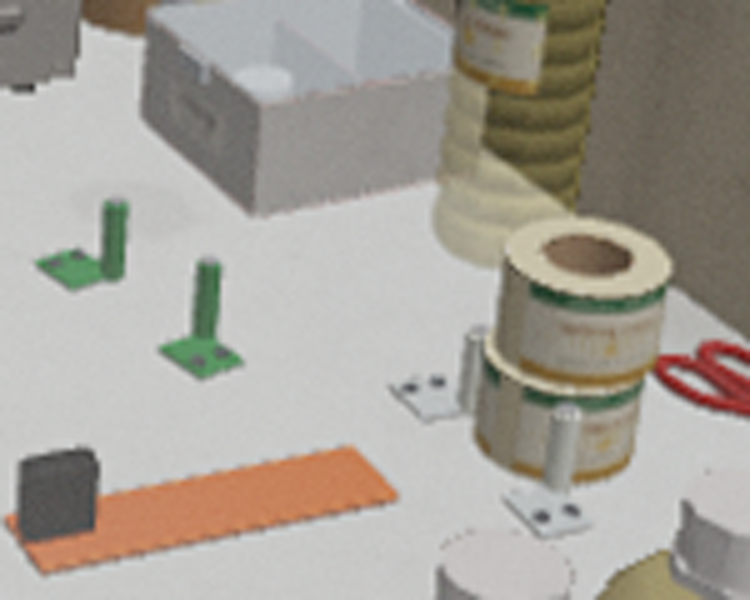

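Final views: the shim lies flat with its far end at about (398,361) in the top frame, x ≈ 0.665. That is about 60 mm in front of the posts. The rolls stand upright at (377,150), the look-alikes and spare are undisturbed, and the gripper is clear.

```bash
python3 -c "
from workcell import hand_in,get_obs
hand_in();print(get_obs()['time_s'])"
```

```text
the job is handed in; nothing more can be done
the job is handed in; nothing more can be done
```

I pulled the orange shim straight out by its black handle between the white posts, at about 0.025 m/s with a 40 N grip. I then released it, moved the arm away and handed the job in at about 18 s of the 40 s allowed.

- **Rolls:** In the last pictures they stand upright on the desk behind the posts, one on the other. The upper roll looks about 3–4 mm off-centre on the lower one. I judged that by eye and did not measure it.
- **Shim:** It lies flat on the desk with its far end about 60 mm in front of the posts.
- **Everything else:** The green and purple look-alikes and the grey spare show no movement. The largest wrist force I read was about 8 N.
- **Measurement disagreement:** At the start the two cameras disagreed by about 3 mm on the shim's sideways position. Triangulating the handle settled it at y = -0.121 m, and the grip then closed to 13.4 mm on the 14 mm handle.

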